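# Load the stopper basket, index it to the counter and hold the lock pin home

### The job

Tip the hinged metal tray by its black handle so that all four rubber stoppers slide into the white basket while the basket is still locked at the first hole, then lower the tray onto its rest again. Then pull up the red lock plunger, slide the carriage to the next hole (the one in front of the black counter, not the last one) and let the pin drop fully home there. Finish while still gripping the red knob with the pin home; do not let go of it, and leave the other things on the bench where they are.

Things in the scene. Friction and masses are not known exactly. Their poses are not given: they have to be found in the camera images.
- station: Fixed counting station. Origin on the bench under the rail, level with the tray; -y along the aluminium rail (the way the carriage travels), +x across it to the tipping tray on the far side, z up. Turned up to 13 degrees. Rail 41 mm wide, y = +80 to -300 mm, top 36 mm above the bench. Black optical counter (40 x 50 mm, 101 mm tall) at x 105, y -110 mm; tray posts 117 mm tall beside it.
- tray_handle (a point): middle of the round black handle bar of the sheet-metal tipping tray: bar 12 mm thick, 96 mm long, parallel to station y, held by two arms 84 mm apart; 34 mm of clear space between bar and tray end. Lies 115 mm above the bench with the tray down. Free to turn within a light grip.
- tray_lip (a point): hinge line of the tray at its open lip (108 mm above the bench), parallel to station y. The handle bar moves about it on an arc of 153 mm radius, up and towards the robot.
- tray (a joint): tilt of the tray in rad: 0 level on its rubber rest, up to 1.3 with the handle raised. The tray (250 g) falls back by its weight when let go. Stoppers slide off once it is about 0.8 to 1.2 rad up.
- basket (a point): white open basket fixed on the blue carriage, 114 (x) x 120 (y) x 55 mm tall, walls 4 mm; point at the centre of its underside, 48 mm above the bench, axes as the station. At the start it stands under the tray lip.
- carriage (a joint): travel of the carriage along station -y in m: 0 at the first hole (loading, under the tray), 0.080 at the next hole (in front of the optical counter), 0.160 at the last hole. Blocked by the lock pin when that is in a hole (1 mm play each way); slides with about 1 N when the pin is pulled.
- plunger (a joint): lift of the lock plunger in m: 0 with the pin fully home in a hole, up to 0.022 pulled; the pin is clear of the rail above 0.012. A spring pushes it down with 2.5 N (home) to 5 N (pulled).
- knob (a point): red round knob of the lock plunger on the carriage, 30 mm across, 22 mm tall; point at its centre, 115 mm above the bench when home; 105 mm from the basket centre towards station -y, 30 mm of room to the basket. Pulled straight up; the carriage moves with it. Below: a thin stem, then a steel sleeve 26 mm across, its top 85 mm above the bench.
- hole1 (a point): the next lock hole: 11 mm opening in the rail top, 36 mm above the bench, 80 mm along the rail from the first; the pin (9 mm, rounded end) hangs on the knob axis and enters it 12 mm when home.
- stopper0_mid (a point): rubber stopper 1: red-brown tapered plug, 26 mm across at the top, 23 mm tall, 20 g; starts upright on the sheet-metal tray. The point is its centre.
- stopper1_mid (a point): rubber stopper 2: red-brown tapered plug, 29 mm across at the top, 26 mm tall, 20 g; starts upright on the sheet-metal tray. The point is its centre.
- stopper2_mid (a point): rubber stopper 3: red-brown tapered plug, 26 mm across at the top, 23 mm tall, 20 g; starts upright on the sheet-metal tray. The point is its centre.
- stopper3_mid (a point): rubber stopper 4: red-brown tapered plug, 29 mm across at the top, 26 mm tall, 20 g; starts upright on the sheet-metal tray. The point is its centre.
- vial_a: bystander, leave alone: small clear vial with white cap, 28 mm across, 55 mm tall; origin at the centre of its underside
- vial_b: bystander, leave alone: second such vial; origin at the centre of its underside
- reagent: bystander, leave alone: amber bottle, 60 mm across, 120 mm tall; origin at the centre of its underside
- beaker: bystander, leave alone: glass beaker, 70 mm across, 85 mm tall; origin at the centre of its underside
- dish: bystander, leave alone: flat glass dish, 90 mm across, 15 mm tall; origin at the centre of its underside
- big_stopper: bystander, leave alone: single large red-brown rubber stopper standing on the bench, 44 mm across, 32 mm tall (not one of the four); origin at the centre of its underside
- tip_box: bystander, leave alone: open blue divided box, 90 x 120 x 45 mm; origin at the centre of its underside
Mind the look-alikes: they are no part of the job. What is shaped like the part that bears stopper2_mid but blue is not meant.

How it is judged:
On the way, in this order (a step that is already met when the one before it is completed fails the run):
1. all four stoppers lie in the basket while the carriage is still at the first hole (x of stopper0_mid in the frame of basket between -0.056 and 0.056 m and y of stopper0_mid in the frame of basket between -0.059 and 0.059 m and z of stopper0_mid in the frame of basket between 0.003 and 0.055 m and x of stopper1_mid in the frame of basket between -0.056 and 0.056 m and y of stopper1_mid in the frame of basket between -0.059 and 0.059 m and z of stopper1_mid in the frame of basket between 0.003 and 0.055 m and x of stopper2_mid in the frame of basket between -0.056 and 0.056 m and y of stopper2_mid in the frame of basket between -0.059 and 0.059 m and z of stopper2_mid in the frame of basket between 0.003 and 0.055 m and x of stopper3_mid in the frame of basket between -0.056 and 0.056 m and y of stopper3_mid in the frame of basket between -0.059 and 0.059 m and z of stopper3_mid in the frame of basket between 0.003 and 0.055 m and value of joint carriage below 0.005 m), for 0.2 s.
2. the tray is down and the plunger is pulled clear of the first hole (value of joint tray below 0.12 rad and value of joint plunger above 0.01 m), for 0.1 s.
At the end, for the whole second after the job is handed in: All four stoppers are inside the basket, the tray is down on its rest (under 0.12 rad), the carriage stands at the next hole (0.080 m, within 4 mm) with the pin home (plunger under 3 mm), and the fingers still hold the red knob (over 1.5 N), all at rest (x of stopper0_mid in the frame of basket between -0.056 and 0.056 m and y of stopper0_mid in the frame of basket between -0.059 and 0.059 m and z of stopper0_mid in the frame of basket between 0.003 and 0.055 m and x of stopper1_mid in the frame of basket between -0.056 and 0.056 m and y of stopper1_mid in the frame of basket between -0.059 and 0.059 m and z of stopper1_mid in the frame of basket between 0.003 and 0.055 m and x of stopper2_mid in the frame of basket between -0.056 and 0.056 m and y of stopper2_mid in the frame of basket between -0.059 and 0.059 m and z of stopper2_mid in the frame of basket between 0.003 and 0.055 m and x of stopper3_mid in the frame of basket between -0.056 and 0.056 m and y of stopper3_mid in the frame of basket between -0.059 and 0.059 m and z of stopper3_mid in the frame of basket between 0.003 and 0.055 m and value of joint carriage between 0.076 and 0.084 m and value of joint plunger below 0.003 m and value of joint tray below 0.12 rad and contact force between plunger and the fingers above 1.5 N and velocity of joint carriage between -0.01 and 0.01 m/s); the arm keeps its last pose, push and grip.
It fails at once if a bystander on the bench is moved by more than 30 mm (distance of any of vial_a, vial_b, reagent, beaker, dish, big_stopper, tip_box from where it was at the start of the episode above 0.03 m).
It also fails if it takes over 58 s, if anything falls off the work surface, if the arm or the gripper's body presses on something with over 40 N, if the wrist force passes 120 N, or if a joint passes its speed limit or range.

### The arm

A 7-joint arm with a two-finger parallel gripper is mounted at the origin on the work surface. World frame = base frame: x ahead of the robot, y to its left, z up, the work surface at z = 0. Lengths are in m, angles in rad, forces in N, time in s.
With the tool pointing down it reaches from about 0.425 to 0.925 m from the base axis. Payload 6.8 kg.
Tool frame: the origin (TCP) lies on the centre line of the jaws, within the pads' length; the fingertips stand bot.finger_overhang ahead of it and the grasp point (between the pads) lies 3 mm ahead of it (bot.finger_overhang is the distance from the TCP to the fingertips, in m); z points along the fingers, y is the direction in which the jaws open and shut (so a half turn about z gives the same grasp; the last joint's range is limited). The gripper opens to 85 mm and grips with 20 to 120 N. Pads are 22 mm wide; open, the fingers measure 114 mm over their backs; the gripper's body (76 mm by 85 mm) begins 54 mm behind the grasp point. The pads swing forward as they close: fully open they stand 13 mm farther back than shut.
Start: joints at [1.056, 0.477, 0.022, 1.555, -0.011, 1.109, -0.083], TCP at [0.267, -0.62, 0.253] pointing down, gripper open.
Joint ranges: [-2.96, 2.96], [-0.34, 2.1], [-1.41, 1.46], [0.24, 2.44], [-1.37, 4.51], [0.17, 1.92], [-2.96, 2.96]. Speed limits (rad/s): [2.39, 2.39, 3.14, 3.14, 3.14, 3.14, 3.14].

### API

Orientations are given as a unit quaternion [w, x, y, z].
In Python, from station import bot gives the robot as it stands.
- The arm moves only by the tool drive_tool, never from a script. Its argument "increments" is text: rows parted by semicolons, each of 4 numbers parted by spaces: the shift along the world's x, y, z in m, then the turn about the world's z in rad. In form: tx ty tz spin; .... A call has 1 to 12 rows; each row shifts and turns the commanded pose from where the row before left it; what a row does not reach is not made up. A row lasts 1/12 s, in which the tool goes at most 41.7 mm and 7.16 degrees, less where a joint would pass 70% of its speed; a pose out of reach is approached as far as the arm can. A call is refused whole if a number of a shift passes 0.0417 or a number of a turn 0.125, either way. A call with a gripper value outside its range is refused whole. "grip" is the opening, from 0 (shut) to 1 (fully open), set as the call begins (left out, the last holds). The fingers move at their own pace and stop on an object; "squeeze" is the grip in N (left out, the last holds). Time passes only in rows, so rows that do not move let the fingers close. It gives the time, the measured TCP pose, the force and the opening at its end, in the units of the state.
- bot.get_obs(): the state, without advancing time (a new reading comes with each control period).
- bot.read_camera(name): name is "scene" or "top"; returns the picture (420x560x3 uint8, red, green, blue); there is no depth.
- bot.calibration(name): a dict with "fx", "fy", "cx", "cy" (pixels), "camera_from_world" (4x4, takes a point from world to camera coordinates). Camera axes: x right, y down, z forward; pixel columns grow to the right and rows downward; lengths in m; the calibration is good to about 2 mm. A picture is of the moment at which its call begins. calibration takes no time and is no camera call.
- bot.hand_in(): hands the job in, once; it reports no verdict.
The state is a dict: "t": time; "q": joint angles; "joint_vel": joint speeds; "joint_torque": joint torques, N m; "eef_pos": TCP position; "tool_rot": TCP orientation; "contact_force": force on the tool from outside, world axes, zero at the start; "torque": the same for the moment, N m; "gripper_width": opening from 0.0 (shut) to 1.0 (fully open).
Only numpy, scipy, OpenCV 4.12 (cv2) and the standard library are available. Lean on these libraries where they do the work, as an engineer would, in place of code of your own. Each camera call takes 0.05 s, during which the arm holds its last target.

## Working session

There is one attempt and no reset: what is moved stays moved. The work goes in short steps, Python scripts to look and compute and a tool call to move; the robot and the scene stay as the last step left them, time stands still between calls to the robot, and variables do not carry over. Pictures are saved under pics/ and viewed, and the job is handed in when it is done.

Besides the shell and the picture viewer there is one more tool, called as name(argument=value, ...), one argument or row to a line, values as JSON. drive_tool: Moves the arm, as the interface text tells. Its arguments: {"type":"object","properties":{"increments":{"type":"string"},"grip":{"type":"number"},"squeeze":{"type":"number"}},"required":["increments"]}

```bash
mkdir -p pics; ls; python3 - <<'E'
from station import bot
import cv2
print(bot.get_obs()); print(bot.finger_overhang)
for n in ("scene","top"):
    im=bot.read_camera(n); cv2.imwrite(f"pics/{n}0.png",im[:,:,::-1]); print(bot.calibration(n))
E
```

```text
pics
{'t': 0.0, 'q': array([ 1.05591198,  0.47776012,  0.02234319,  1.55645907, -0.01150214,
        1.10931146, -0.08307771]), 'joint_vel': array([-8.86779263e-04, -1.77911692e-04,  1.23025930e-03,  8.80309054e-05,
       -8.54822838e-04,  2.19646910e-03,  9.75368850e-04]), 'joint_torque': array([ 5.14277672e-04, -5.96448576e+01,  1.60779074e+00, -2.81194103e+01,
        1.23992699e-02,  9.48830915e-03,  7.23557918e-06]), 'eef_pos': array([ 0.26683525, -0.61941097,  0.25234935]), 'tool_rot': array([-8.70392765e-04,  9.79382600e-01,  2.02012139e-01, -2.47513497e-04]), 'contact_force': array([ 0.39229126, -0.18780125,  0.34490555]), 'torque': array([-0.03552683, -0.02637052,  0.00607405]), 'gripper_width': 1.0001787385715972}
0.022
{'fx': 392.8445492592429, 'fy': 392.8445492592429, 'cx': 274.1696316089328, 'cy': 205.44318323688907, 'camera_from_world': array([[-0.87866466,  0.47743224, -0.0026225 ,  0.51182119],
       [ 0.3287985 ,  0.60111867, -0.72838718, -0.09075065],
       [-0.34617909, -0.64087035, -0.68516073,  1.19180731],
       [ 0.        ,  0.        ,  0.        ,  1.        ]])}
{'fx': 418.70975056468046, 'fy': 418.70975056468046, 'cx': 278.9797791726483, 'cy': 207.76787975565003, 'camera_from_world': array([[ 0.02322663, -0.99916484,  0.03361768, -0.08231338],
       [-0.99108951, -0.02742442, -0.13034374,  0.57478545],
       [ 0.13115683, -0.03029068, -0.99089876,  1.02331229],
       [ 0.        ,  0.        ,  0.        ,  1.        ]])}
```

View pics/scene0.png

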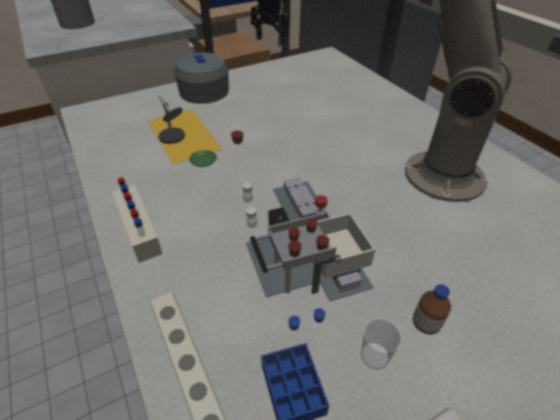

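View pics/top0.png

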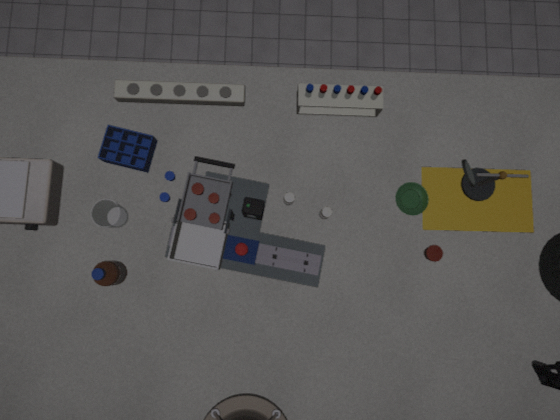

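```bash
python3 - <<'E'
import cv2
a=cv2.imread("pics/top0.png")[145:295,150:340]
cv2.imwrite("pics/top0c.png",cv2.resize(cv2.convertScaleAbs(a,alpha=1.5),None,fx=4,fy=4,interpolation=cv2.INTER_CUBIC))
a=cv2.imread("pics/scene0.png")[170:310,230:390]
cv2.imwrite("pics/scene0c.png",cv2.resize(cv2.convertScaleAbs(a,alpha=1.3),None,fx=4,fy=4,interpolation=cv2.INTER_CUBIC))
E
```

```text
(no output)
```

View pics/top0c.png

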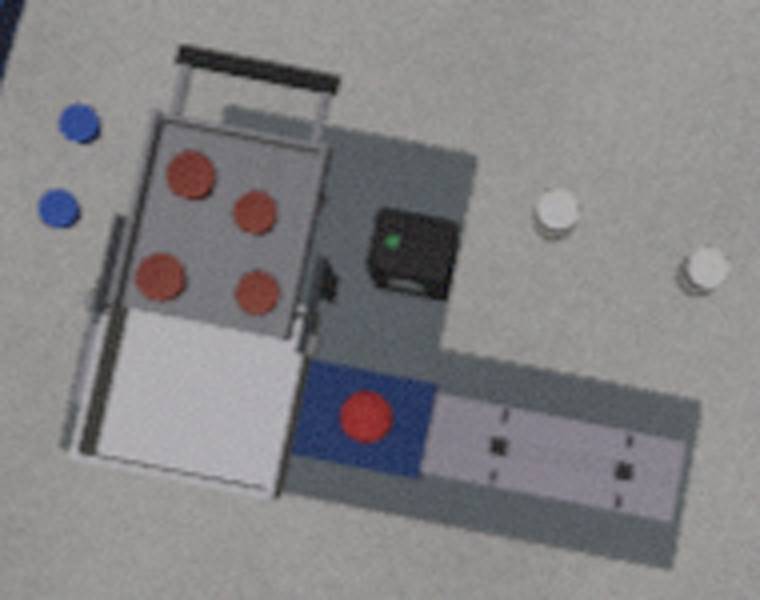

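View pics/scene0c.png

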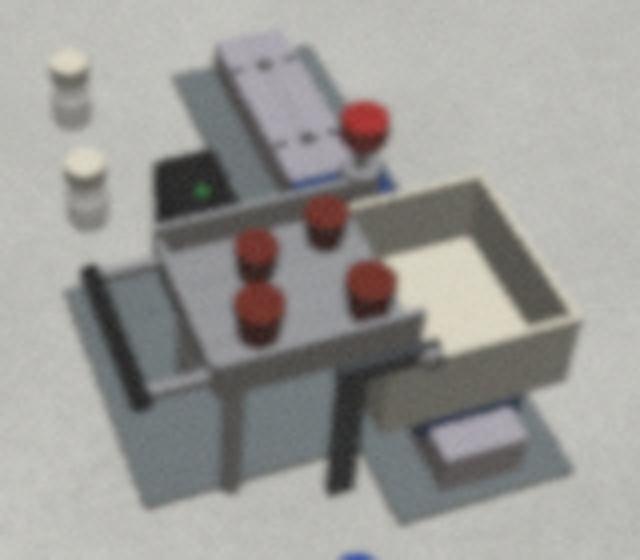

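```bash
cat >h.py <<'E'
import numpy as np
from station import bot
def ray(n,u,v):
    c=bot.calibration(n);T=c["camera_from_world"];R=T[:3,:3]
    d=R.T@np.array([(u-c["cx"])/c["fx"],(v-c["cy"])/c["fy"],1]); return -R.T@T[:3,3],d
def atz(n,u,v,z):
    o,d=ray(n,u,v); return o+d*(z-o[2])/d[2]
def proj(n,p):
    c=bot.calibration(n);q=c["camera_from_world"]@np.r_[p,1]
    return np.array([c["fx"]*q[0]/q[2]+c["cx"],c["fy"]*q[1]/q[2]+c["cy"]])
def tri(a,b):
    A=[];y=[]
    for o,d in (a,b):
        d=d/np.linalg.norm(d);P=np.eye(3)-np.outer(d,d);A.append(P);y.append(P@o)
    return np.linalg.lstsq(np.vstack(A),np.hstack(y),rcond=None)[0]
E
python3 - <<'E'
from h import *
f=lambda x,y:(150+x/4,145+y/4); g=lambda x,y:(230+x/4,170+y/4)
print("bar tri",tri(ray("top",*f(259,69)),ray("scene",*g(117,335))))
e=[atz("top",*f(180,55),.119),atz("top",*f(338,84),.119)];print("ends",e,np.linalg.norm(e[0]-e[1]))
print("bar scene",atz("scene",*g(117,335),.117))
k=atz("top",*f(366,416),.126);print("knob",k,"tri",tri(ray("top",*f(366,416)),ray("scene",*g(365,118))))
h1=atz("top",*f(499,446),.036);h2=atz("top",*f(624,471),.036);print(h1,h2,np.linalg.norm(h2-h1))
for a,b in((k,h1),(h1,h2),(k,h2),(e[0],e[1])): d=b-a;print("yaw(-y dir)",np.arctan2(d[0],-d[1]),np.linalg.norm(d[:2]))
b=[atz("top",*f(*p),.103) for p in((127,312),(305,345),(275,495),(70,455))];print(b)
for p in ((190,175),(255,212),(160,277),(257,293)):print(atz("top",*f(*p),.135))
E
```

```text
bar tri [0.66971424 0.09107528 0.11436057]
ends [array([0.67749154, 0.13612499, 0.119     ]), array([0.66287956, 0.04239905, 0.119     ])] 0.09485811705706318
bar scene [0.66891903 0.09449972 0.117     ]
knob [0.46755839 0.01865983 0.126     ] tri [0.46673751 0.01961423 0.12183868]
[ 0.45369665 -0.06001886  0.036     ] [ 0.43999834 -0.13872905  0.036     ] 0.07989328927568397
yaw(-y dir) -0.1743920008997642 0.07989045301258217
yaw(-y dir) -0.1723089144096329 0.07989328927568397
yaw(-y dir) -0.1733504391666365 0.159783655620587
yaw(-y dir) -0.15465618741677842 0.09485811705706318
[array([0.52575038, 0.16229307, 0.103     ]), array([0.50901375, 0.05722548, 0.103     ]), array([0.42125593, 0.07114881, 0.103     ]), array([0.44154463, 0.19072372, 0.103     ])]
[0.60298317 0.12409449 0.135     ]
[0.5824968  0.08590219 0.135     ]
[0.54342999 0.13825494 0.135     ]
[0.53572848 0.08272949 0.135     ]
```

drive_tool(
  increments="0.008 0.014 0 0.02;0.0144 0.0254 0 0.036;0.0144 0.0254 0 0.036;0.0144 0.0254 0 0.036;0.0144 0.0254 0 0.036;0.0144 0.0254 0 0.036;0.0144 0.0254 0 0.036;0.0144 0.0254 0 0.036;0.0144 0.0254 0 0.036;0.0144 0.0254 0 0.036;0.0144 0.0254 0 0.036;0.0144 0.0254 0 0.036",
  grip=0.45,
  squeeze=20,
)

```text
t: 1.1
eef_pos: [0.4339, -0.3241, 0.2532]
tool_rot: [-0.0, 0.916, 0.401, -0.0]
contact_force: [-0.2, 0.2, -0.5]
gripper_width: 0.45
```

drive_tool(
  increments="0.0144 0.0254 0 0.036;0.0144 0.0254 0 0.036;0.0144 0.0254 0 0.036;0.0144 0.0254 0 0.036;0.0144 0.0254 0 0.036;0.0144 0.0254 0 0.036;0.0144 0.0254 0 0.036;0.0144 0.0254 0 0.036;0.0144 0.0254 0 0.036;0.0144 0.0254 0 0.036;0.0144 0.0254 0 0.036;0.0144 0.0254 0 0.036",
)

```text
t: 2.1
eef_pos: [0.6061, -0.0194, 0.2532]
tool_rot: [-0.0, 0.809, 0.588, -0.0]
contact_force: [0.1, -0.1, 1.1]
gripper_width: 0.45
```

drive_tool(
  increments="0.014 0.024 0 0.03;0.014 0.024 0 0.03;0.014 0.024 0 0.03;0.014 0.024 0 0.03;0.008 0.014 -0.02 0.02;0 0 -0.03 0;0 0 0 0;0 0 0 0",
)

```text
t: 2.77
eef_pos: [0.6685, 0.0883, 0.2016]
tool_rot: [-0.001, 0.766, 0.643, -0.002]
contact_force: [-0.1, 0.0, 0.9]
gripper_width: 0.451
```

```bash
python3 - <<'E'
from h import *
import cv2
o=bot.get_obs();print(o["eef_pos"],o["tool_rot"],o["q"])
a=np.arctan2(o["tool_rot"][2],o["tool_rot"][1]);print(2*a-np.pi/2)
a=bot.read_camera("scene")[:,:,::-1]
cv2.imwrite("pics/s1.png",cv2.resize(cv2.convertScaleAbs(a[170:310,230:390],alpha=1.3),None,fx=4,fy=4,interpolation=cv2.INTER_CUBIC))
E
```

```text
[0.66845734 0.08828386 0.20159778] [-0.00106484  0.76614769  0.64265997 -0.00218002] [ 0.07351272  0.56220122 -0.42993315  1.57817956  0.25684669  1.06259285
 -0.59965666]
-0.17486121954834277
```

View pics/s1.png

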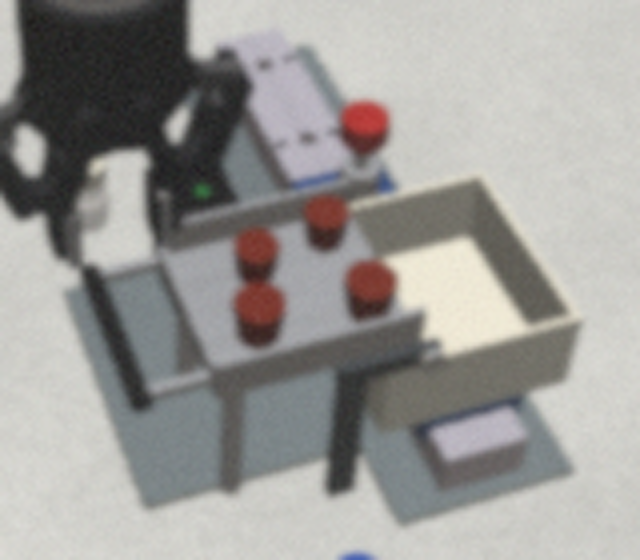

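drive_tool(
  increments="0.001 0.001 -0.015 0;0.001 0.001 -0.02 0;0 0 -0.02 0;0 0 -0.015 0;0 0 -0.01 0;0 0 -0.003 0;0 0 0 0;0 0 0 0",
)

```text
t: 3.48
eef_pos: [0.673, 0.0903, 0.1215]
tool_rot: [0.0, 0.767, 0.642, 0.001]
contact_force: [-0.8, -0.2, -0.1]
gripper_width: 0.452
```

```bash
python3 - <<'E'
from h import *
import cv2
o=bot.get_obs();print(o["eef_pos"])
a=bot.read_camera("scene")[:,:,::-1]
cv2.imwrite("pics/s2.png",cv2.resize(cv2.convertScaleAbs(a[170:310,230:390],alpha=1.3),None,fx=4,fy=4,interpolation=cv2.INTER_CUBIC))
E
```

```text
[0.67301597 0.09027537 0.12147049]
```

View pics/s2.png

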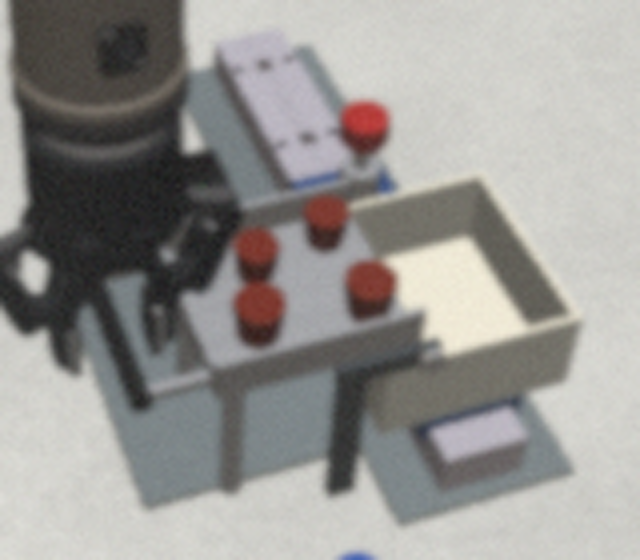

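drive_tool(
  increments="-0.001 0 -0.003 0;0 0 0 0;0 0 0 0;0 0 0 0;0 0 0 0;0 0 0 0",
  grip=0,
  squeeze=20,
)

```text
t: 4.03
eef_pos: [0.6716, 0.0903, 0.1177]
tool_rot: [0.0, 0.767, 0.642, 0.0]
contact_force: [-0.3, -0.5, 2.4]
gripper_width: 0.134
```

```bash
python3 - <<'E'
import numpy as np
th=np.r_[0,.02,.05,np.arange(.1,.71,.05)]
th=np.r_[th,np.arange(.725,1.21,.025)]
f=th+.046; P=np.c_[.985*.153*np.cos(f),-.171*.153*np.cos(f),.153*np.sin(f)]
P=np.round(P-P[0],4); D=np.round(np.diff(P,axis=0),4)
for i in range(0,len(D),12):
    print(th[i+1:i+13][-1],P[i+1:i+13][-1]); print(";".join("%g %g %g 0"%tuple(d) for d in D[i:i+12]))
E
```

```text
0.5500000000000002 [-0.0258  0.0045  0.0788]
-0.0002 0 0.0031 0;-0.0003 0.0001 0.0045 0;-0.0009 0.0002 0.0076 0;-0.0013 0.0002 0.0076 0;-0.0017 0.0003 0.0074 0;-0.002 0.0003 0.0074 0;-0.0024 0.0004 0.0073 0;-0.0027 0.0005 0.0071 0;-0.0031 0.0005 0.007 0;-0.0034 0.0006 0.0068 0;-0.0038 0.0007 0.0066 0;-0.004 0.0007 0.0064 0
0.9250000000000002 [-0.0655  0.0114  0.1193]
-0.0044 0.0007 0.0063 0;-0.0047 0.0009 0.006 0;-0.005 0.0008 0.0057 0;-0.0026 0.0005 0.0028 0;-0.0026 0.0004 0.0027 0;-0.0027 0.0005 0.0026 0;-0.0028 0.0005 0.0026 0;-0.0029 0.0005 0.0025 0;-0.0029 0.0005 0.0024 0;-0.003 0.0005 0.0024 0;-0.003 0.0005 0.0023 0;-0.0031 0.0006 0.0022 0
1.2000000000000004 [-0.1025  0.0178  0.138 ]
-0.0031 0.0005 0.0021 0;-0.0032 0.0006 0.002 0;-0.0032 0.0005 0.002 0;-0.0033 0.0006 0.0018 0;-0.0033 0.0006 0.0018 0;-0.0034 0.0006 0.0017 0;-0.0034 0.0006 0.0017 0;-0.0035 0.0006 0.0015 0;-0.0035 0.0006 0.0014 0;-0.0035 0.0006 0.0014 0;-0.0036 0.0006 0.0013 0
```

drive_tool(
  increments="-0.0002 0 0.003 0;-0.0003 0.0001 0.0045 0;-0.0009 0.0002 0.0076 0;-0.0013 0.0002 0.0076 0;-0.0017 0.0003 0.0074 0;-0.002 0.0003 0.0074 0;-0.0024 0.0004 0.0073 0;-0.0027 0.0005 0.0071 0;-0.0031 0.0005 0.007 0;-0.0034 0.0006 0.0068 0;-0.0038 0.0007 0.0066 0;-0.004 0.0007 0.0064 0",
)

```text
t: 5.03
eef_pos: [0.6467, 0.0946, 0.198]
tool_rot: [0.001, 0.767, 0.642, 0.002]
contact_force: [6.6, -1.0, 2.7]
gripper_width: 0.126
```

```bash
python3 - <<'E'
from h import *
import cv2
o=bot.get_obs();print(o["eef_pos"],o["contact_force"])
a=bot.read_camera("scene")[:,:,::-1]
cv2.imwrite("pics/s3.png",cv2.resize(cv2.convertScaleAbs(a[170:310,230:390],alpha=1.3),None,fx=4,fy=4,interpolation=cv2.INTER_CUBIC))
E
```

```text
[0.64670324 0.09455364 0.19802941] [ 6.55540848 -0.97551262  2.67014243]
```

View pics/s3.png

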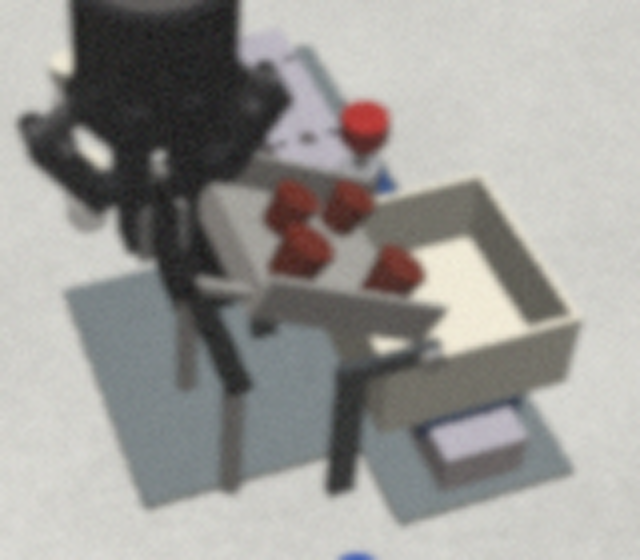

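drive_tool(
  increments="-0.0044 0.0007 0.0063 0;-0.0047 0.0009 0.006 0;-0.005 0.0008 0.0057 0;-0.0026 0.0005 0.0028 0;-0.0026 0.0004 0.0027 0;-0.0027 0.0005 0.0026 0;-0.0028 0.0005 0.0026 0;-0.0029 0.0005 0.0025 0;-0.0029 0.0005 0.0024 0;-0.003 0.0005 0.0024 0;-0.003 0.0005 0.0023 0;-0.0031 0.0006 0.0022 0",
)

```text
t: 6.08
eef_pos: [0.6085, 0.1013, 0.2395]
tool_rot: [0.002, 0.767, 0.642, 0.003]
contact_force: [8.2, -2.0, 9.2]
gripper_width: 0.131
```

```bash
python3 - <<'E'
from h import *
import cv2
o=bot.get_obs();print(o["eef_pos"],o["contact_force"])
a=bot.read_camera("scene")[:,:,::-1]
cv2.imwrite("pics/s4.png",cv2.resize(cv2.convertScaleAbs(a[170:310,230:390],alpha=1.3),None,fx=4,fy=4,interpolation=cv2.INTER_CUBIC))
E
```

```text
[0.60846034 0.10125449 0.23950411] [ 8.18507335 -2.03228822  9.15525087]
```

View pics/s4.png

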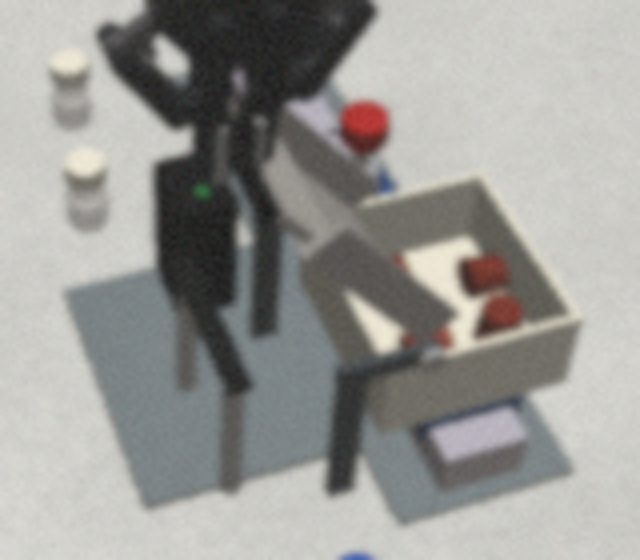

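drive_tool(
  increments="-0.0031 0.0005 0.0018 0;-0.0032 0.0006 0.0017 0;-0.0032 0.0005 0.0016 0;-0.0033 0.0006 0.0015 0;-0.0033 0.0006 0.0015 0;0 0 0 0;0 0 0 0;0 0 0 0",
)

```text
t: 6.8
eef_pos: [0.5931, 0.1039, 0.2485]
tool_rot: [0.003, 0.767, 0.642, 0.004]
contact_force: [7.7, -2.2, 12.8]
gripper_width: 0.13
```

```bash
python3 - <<'E'
from h import *
import cv2
o=bot.get_obs();print(o["eef_pos"],o["contact_force"])
a=bot.read_camera("scene")[:,:,::-1];b=bot.read_camera("top")[:,:,::-1]
A=cv2.resize(cv2.convertScaleAbs(a[190:290,290:390],alpha=1.3),None,fx=4,fy=4,interpolation=cv2.INTER_CUBIC)
B=cv2.resize(cv2.convertScaleAbs(b[185:285,155:255],alpha=1.3),None,fx=4,fy=4,interpolation=cv2.INTER_CUBIC)
cv2.imwrite("pics/s5.png",np.hstack([A,B]))
E
```

```text
[0.59311542 0.10393665 0.2485067 ] [ 7.72104309 -2.18357117 12.78402162]
```

View pics/s5.png

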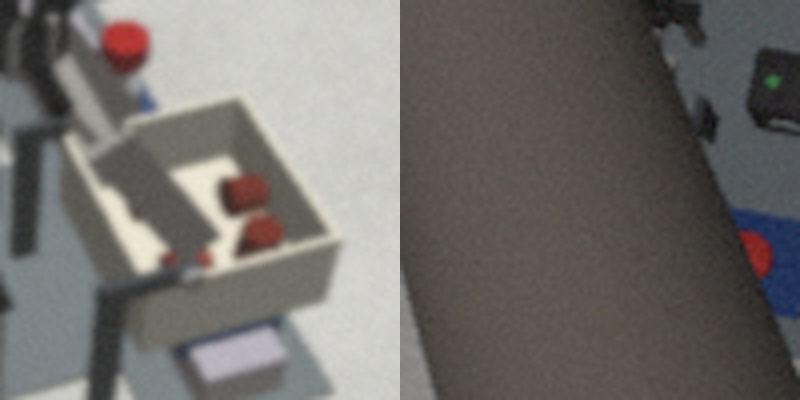

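drive_tool(
  increments="-0.002 0.0004 0.0025 0;-0.003 0.0005 0.002 0;-0.0035 0.0006 0.0015 0;-0.0035 0.0006 0.001 0;0 0 0 0;0 0 0 0;0 0 0 0;0 0 0 0",
)

```text
t: 7.57
eef_pos: [0.5798, 0.1062, 0.2545]
tool_rot: [0.002, 0.767, 0.642, 0.002]
contact_force: [5.2, -2.1, 10.3]
gripper_width: 0.129
```

```bash
python3 - <<'E'
from h import *
import cv2
o=bot.get_obs();print(o["eef_pos"],o["contact_force"])
a=bot.read_camera("scene")[:,:,::-1]
A=cv2.resize(cv2.convertScaleAbs(a[180:290,280:390],alpha=1.3),None,fx=5,fy=5,interpolation=cv2.INTER_CUBIC)
cv2.imwrite("pics/s6.png",A)
E
```

```text
[0.57982325 0.10622074 0.25454339] [ 5.24130381 -2.06970382 10.28802347]
```

View pics/s6.png

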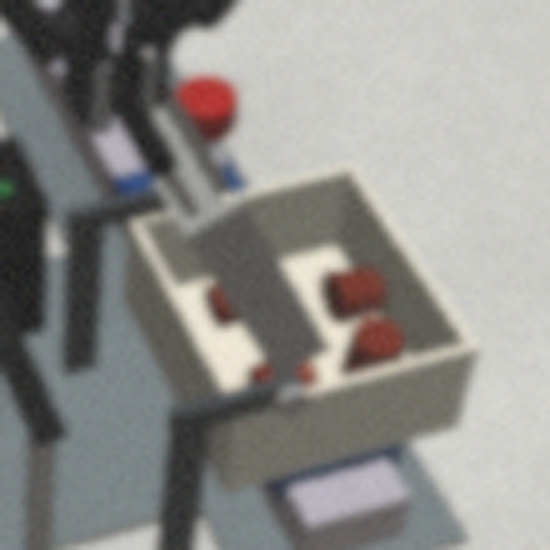

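```bash
python3 - <<'E'
import numpy as np
th=np.r_[1.12,np.arange(1.08,.07,-.045),.06,.04,.02,.01,0]
f=th+.046; r=.154;P=np.c_[.985*r*np.cos(f),-.171*r*np.cos(f),r*np.sin(f)]
print(P[-1]-P[0])
P=np.round(P-P[0],4); D=np.round(np.diff(P,axis=0),4)
for i in range(0,len(D),12):
    print(th[i+1:i+13][-1],P[i+1:i+13][-1]); print(";".join("%g %g %g 0"%tuple(d) for d in D[i:i+12]))
E
```

```text
[ 0.09178923 -0.01593498 -0.13447262]
0.5850000000000009 [ 0.0627 -0.0109 -0.0507]
0.0055 -0.001 -0.0025 0;0.0061 -0.001 -0.0032 0;0.006 -0.0011 -0.0034 0;0.0058 -0.001 -0.0036 0;0.0056 -0.0009 -0.0039 0;0.0054 -0.001 -0.0042 0;0.0053 -0.0009 -0.0044 0;0.005 -0.0009 -0.0047 0;0.0049 -0.0008 -0.0049 0;0.0046 -0.0008 -0.0051 0;0.0044 -0.0008 -0.0053 0;0.0041 -0.0007 -0.0055 0
0.06 [ 0.0911 -0.0158 -0.1253]
0.0039 -0.0007 -0.0057 0;0.0037 -0.0006 -0.0058 0;0.0034 -0.0006 -0.0061 0;0.0031 -0.0005 -0.0061 0;0.0028 -0.0005 -0.0063 0;0.0026 -0.0005 -0.0065 0;0.0022 -0.0004 -0.0065 0;0.002 -0.0003 -0.0066 0;0.0017 -0.0003 -0.0067 0;0.0014 -0.0002 -0.0068 0;0.001 -0.0002 -0.0069 0;0.0006 -0.0001 -0.0046 0
0.0 [ 0.0918 -0.0159 -0.1345]
0.0003 -0.0001 -0.003 0;0.0002 0 -0.0031 0;0.0001 0 -0.0015 0;0.0001 0 -0.0016 0
```

drive_tool(
  increments="0.0055 -0.001 -0.0025 0;0.0061 -0.001 -0.0032 0;0.006 -0.0011 -0.0034 0;0.0058 -0.001 -0.0036 0;0.0056 -0.0009 -0.0039 0;0.0054 -0.001 -0.0042 0;0.0053 -0.0009 -0.0044 0;0.005 -0.0009 -0.0047 0;0.0049 -0.0008 -0.0049 0;0.0046 -0.0008 -0.0051 0;0.0044 -0.0008 -0.0053 0;0.0041 -0.0007 -0.0055 0",
)

```text
t: 8.62
eef_pos: [0.6418, 0.0955, 0.2023]
tool_rot: [0.001, 0.767, 0.642, 0.001]
contact_force: [4.9, -0.9, 4.2]
gripper_width: 0.132
```

drive_tool(
  increments="0.0039 -0.0007 -0.0057 0;0.0037 -0.0006 -0.0058 0;0.0034 -0.0006 -0.0061 0;0.0031 -0.0005 -0.0061 0;0.0028 -0.0005 -0.0063 0;0.0026 -0.0005 -0.0065 0;0.0022 -0.0004 -0.0065 0;0.002 -0.0003 -0.0066 0;0.0017 -0.0003 -0.0067 0;0.0014 -0.0002 -0.0068 0;0.001 -0.0002 -0.0069 0;0.0006 -0.0001 -0.0046 0",
)

```text
t: 9.62
eef_pos: [0.6705, 0.0905, 0.127]
tool_rot: [0.001, 0.767, 0.642, 0.001]
contact_force: [7.4, -1.5, 1.4]
gripper_width: 0.132
```

drive_tool(
  increments="0.0003 -0.0001 -0.003 0;0.0002 0 -0.003 0;0.0001 0 -0.0015 0;0.0001 0 -0.0015 0;0 0 0 0;0 0 0 0;0 0 0 0",
)

```text
t: 10.2
eef_pos: [0.6713, 0.0904, 0.1185]
tool_rot: [0.001, 0.767, 0.642, 0.002]
contact_force: [7.9, -0.7, 0.5]
gripper_width: 0.131
```

drive_tool(
  increments="0.001 0 -0.0005 0;0 0 0 0;0 0 0 0;0 0 0 0;0 0 0 0;0 0 0 0",
  grip=0.45,
)

```text
t: 10.7
eef_pos: [0.6701, 0.0908, 0.1166]
tool_rot: [-0.0, 0.766, 0.642, -0.0]
contact_force: [0.8, 0.4, 0.1]
gripper_width: 0.448
```

drive_tool(
  increments="0 0 0.01 0;0 0 0.015 0;0 0 0.025 0;0 0 0.03 0;0 0 0.03 0;0 0 0.02 0;-0.02 -0.006 0 0;-0.03 -0.0105 0 0;-0.03 -0.0105 0 0;-0.03 -0.0105 0 0;-0.03 -0.0105 0 0;0 0 0 0",
  grip=0.5,
)

```text
t: 11.7
eef_pos: [0.5254, 0.0404, 0.2477]
tool_rot: [0.0, 0.767, 0.642, -0.002]
contact_force: [-0.9, -0.8, 0.1]
gripper_width: 0.497
```

```bash
python3 - <<'E'
from h import *
import cv2
o=bot.get_obs();print(o["eef_pos"],o["contact_force"],o["tool_rot"])
a=bot.read_camera("scene")[:,:,::-1];b=bot.read_camera("top")[:,:,::-1]
A=cv2.resize(cv2.convertScaleAbs(a[190:290,250:390],alpha=1.3),None,fx=4,fy=4,interpolation=cv2.INTER_CUBIC)
cv2.imwrite("pics/s7.png",A)
E
```

```text
[0.52537962 0.04039017 0.2477097 ] [-0.87121171 -0.81458815  0.14589224] [ 3.86784001e-04  7.66917375e-01  6.41742142e-01 -2.14781102e-03]
```

View pics/s7.png

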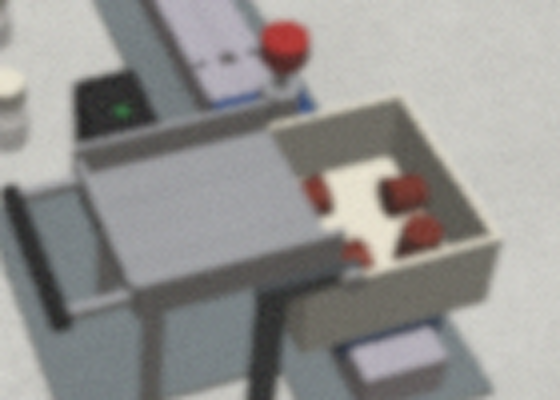

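drive_tool(
  increments="-0.02 -0.007 -0.01 0;-0.02 -0.007 -0.02 0;-0.018 -0.0075 -0.02 0;0 0 -0.02 0;0 0 0 0;0 0 0 0;0 0 0 0",
  grip=0.58,
)

```text
t: 12.38
eef_pos: [0.4746, 0.0222, 0.1783]
tool_rot: [0.0, 0.766, 0.643, 0.001]
contact_force: [-0.0, 0.2, 0.5]
gripper_width: 0.581
```

```bash
python3 - <<'E'
from h import *
import cv2
o=bot.get_obs();print(o["eef_pos"],o["contact_force"],o["tool_rot"])
a=bot.read_camera("scene")[:,:,::-1]
A=cv2.resize(cv2.convertScaleAbs(a[140:260,260:380],alpha=1.3),None,fx=5,fy=5,interpolation=cv2.INTER_CUBIC)
cv2.imwrite("pics/s8.png",A)
E
```

```text
[0.47463463 0.02218833 0.17828264] [-0.01142341  0.24296596  0.4760509 ] [4.64076073e-04 7.66273949e-01 6.42512334e-01 1.38583058e-03]
```

View pics/s8.png

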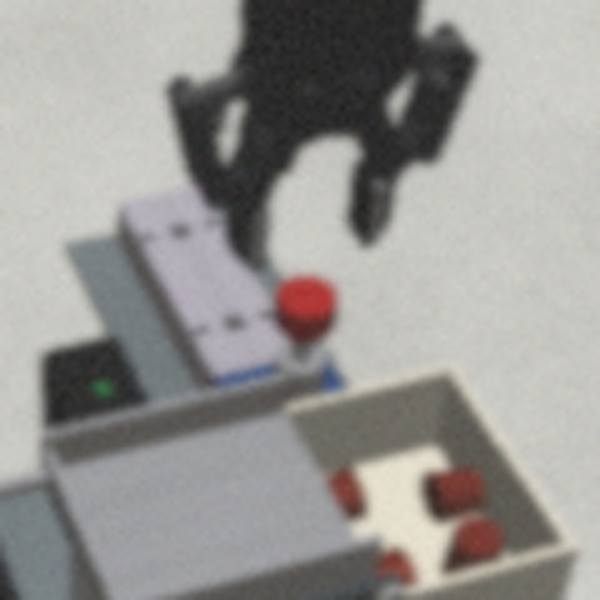

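drive_tool(
  increments="-0.007 -0.003 0 0;0 0 -0.005 0;0 0 -0.01 0;0 0 0 0;0 0 0 0;0 0 0 0",
)

```text
t: 12.93
eef_pos: [0.4655, 0.0183, 0.1616]
tool_rot: [-0.0, 0.766, 0.642, -0.0]
contact_force: [-0.2, -0.8, 0.2]
gripper_width: 0.578
```

drive_tool(
  increments="0.001 0.0005 -0.008 0;0 0 -0.012 0;0 0 -0.012 0;0 0 -0.008 0;0 0 -0.004 0;0 0 0 0;0 0 0 0;0 0 0 0",
)

```text
t: 13.6
eef_pos: [0.4669, 0.0188, 0.1182]
tool_rot: [0.0, 0.767, 0.642, 0.0]
contact_force: [0.0, -0.2, 0.1]
gripper_width: 0.58
```

```bash
python3 - <<'E'
from h import *
import cv2
o=bot.get_obs();print(o["eef_pos"],o["contact_force"],o["tool_rot"])
a=bot.read_camera("scene")[:,:,::-1]
A=cv2.resize(cv2.convertScaleAbs(a[140:260,260:380],alpha=1.3),None,fx=5,fy=5,interpolation=cv2.INTER_CUBIC)
cv2.imwrite("pics/s9.png",A)
E
```

```text
[0.46690426 0.01878882 0.11821161] [ 0.03406517 -0.23406634  0.07324432] [2.26068891e-04 7.66507709e-01 6.42234966e-01 3.59230529e-04]
```

View pics/s9.png

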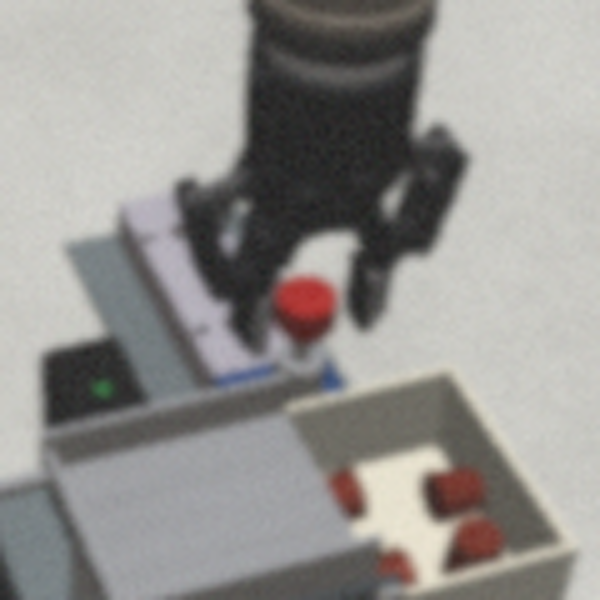

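Straddling the knob; the pads are around it. Closing with a firmer grip.

drive_tool(
  increments="0 0 0 0;0 0 0 0;0 0 0 0;0 0 0 0;0 0 0 0;0 0 0 0",
  grip=0,
  squeeze=40,
)

```text
t: 14.15
eef_pos: [0.4682, 0.0186, 0.1187]
tool_rot: [0.001, 0.767, 0.642, 0.001]
contact_force: [4.9, -1.3, 3.4]
gripper_width: 0.333
```

drive_tool(
  increments="0 0 0.004 0;0 0 0.005 0;0 0 0.005 0;0 0 0.004 0;0 0 0 0;0 0 0 0;0 0 0 0",
)

```text
t: 14.73
eef_pos: [0.4682, 0.0187, 0.1361]
tool_rot: [0.001, 0.767, 0.642, 0.002]
contact_force: [7.5, -0.1, -5.8]
gripper_width: 0.334
```

drive_tool(
  increments="0.0003 -0.004 0 0;-0.001 -0.008 0 0;-0.0017 -0.01 0 0;-0.0017 -0.01 0 0;-0.0017 -0.01 0 0;-0.0017 -0.01 0 0;-0.0017 -0.01 0 0;-0.0017 -0.009 0 0;-0.0012 -0.0055 0 0;-0.0006 -0.0023 0 0;0 0 0 0;0 0 0 0",
)

```text
t: 15.73
eef_pos: [0.4545, -0.0606, 0.1357]
tool_rot: [0.0, 0.767, 0.642, 0.001]
contact_force: [5.9, -2.1, -6.1]
gripper_width: 0.336
```

```bash
python3 - <<'E'
from h import *
import cv2
o=bot.get_obs();print(o["eef_pos"],o["contact_force"],o["tool_rot"])
a=bot.read_camera("scene")[:,:,::-1]
A=cv2.resize(cv2.convertScaleAbs(a[140:280,240:380],alpha=1.3),None,fx=4,fy=4,interpolation=cv2.INTER_CUBIC)
cv2.imwrite("pics/s10.png",A)
E
```

```text
[ 0.45447302 -0.06058154  0.13567965] [ 5.93330772 -2.0539256  -6.10763706] [4.86222545e-04 7.66734050e-01 6.41964362e-01 6.46623529e-04]
```

View pics/s10.png

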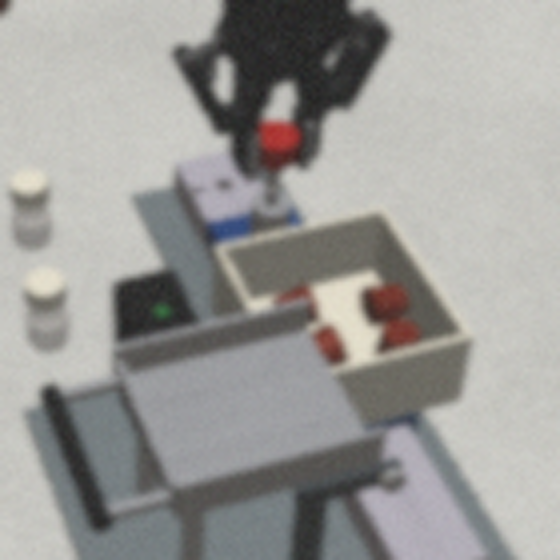

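drive_tool(
  increments="0 0 -0.004 0;0 0 -0.004 0;0 0 -0.003 0;0 0 -0.003 0;0 0 -0.002 0;0 0 -0.002 0;0 0 0 0;0 0 0 0;0 0 0 0",
)

```text
t: 16.53
eef_pos: [0.4546, -0.06, 0.1186]
tool_rot: [0.001, 0.767, 0.642, 0.001]
contact_force: [1.3, -1.4, 8.1]
gripper_width: 0.339
```

drive_tool(
  increments="-0.0005 -0.003 0 0;0 0 0 0;0 0 0 0;0 0 0 0",
)

```text
t: 16.87
eef_pos: [0.4543, -0.062, 0.1186]
tool_rot: [0.0, 0.766, 0.643, 0.001]
contact_force: [2.9, 2.8, 7.5]
gripper_width: 0.333
```

drive_tool(
  increments="0.001 0.006 0 0;0 0 0 0;0 0 0 0;0 0 0 0",
)

```text
t: 17.2
eef_pos: [0.4549, -0.0585, 0.1186]
tool_rot: [0.001, 0.767, 0.642, -0.0]
contact_force: [1.1, -5.9, 8.5]
gripper_width: 0.334
```

drive_tool(
  increments="-0.0005 -0.003 0 0;0 0 0 0;0 0 0 0;0 0 0 0;0 0 0 0;0 0 0 0",
)

```text
t: 17.7
eef_pos: [0.4546, -0.0601, 0.1186]
tool_rot: [0.001, 0.767, 0.642, 0.001]
contact_force: [1.4, -1.1, 8.5]
gripper_width: 0.333
```

```bash
python3 - <<'E'
from h import *
import cv2
o=bot.get_obs();print(o["eef_pos"],o["contact_force"],o["joint_vel"].round(3))
a=bot.read_camera("scene")[:,:,::-1];b=bot.read_camera("top")[:,:,::-1]
A=cv2.resize(cv2.convertScaleAbs(a[160:280,250:380],alpha=1.3),None,fx=3,fy=3,interpolation=cv2.INTER_CUBIC)
B=cv2.resize(cv2.convertScaleAbs(b[160:280,180:310],alpha=1.5),None,fx=3,fy=3,interpolation=cv2.INTER_CUBIC)
cv2.imwrite("pics/s11.png",np.hstack([A,B]))
s=np.array([-.171,-.985])
for d in (0,.08):
  p=np.r_[np.array([.4675,.0188])+s*d,.126];print(proj("scene",p),(proj("scene",p)-[250,160])*3)
E
```

```text
[ 0.45463004 -0.0601419   0.11859458] [ 1.3873644  -1.09974675  8.47196019] [ 0.001  0.     0.    -0.     0.001 -0.001  0.001]
[320.42540546 198.05803917] [211.27621637 114.17411752]
[307.64461594 177.82409055] [172.93384781  53.47227164]
```

View pics/s11.png

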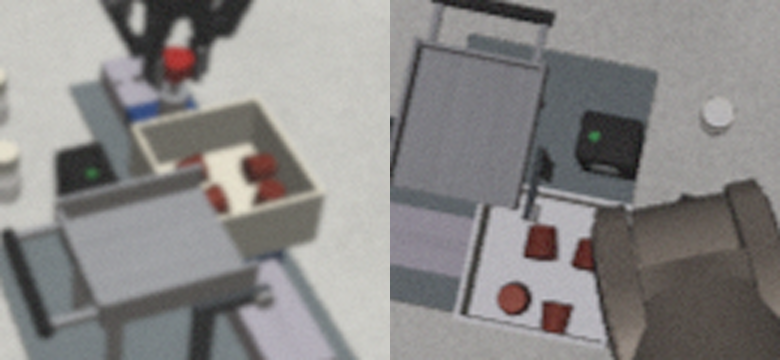

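```bash
python3 - <<'E'
from station import bot
print(bot.hand_in())
o=bot.get_obs();print(o["t"],o["eef_pos"],o["contact_force"],o["gripper_width"])
E
```

```text
the job is handed in; nothing more can be done
None
the job is handed in; nothing more can be done
```

The job is done and handed in at about 17.8 s of the 58 s allowed; no verdict came back.

**What I did:** I gripped the black handle and tipped the tray to about 1.15 rad. All four stoppers slid into the basket with the carriage still at the first hole. I then lowered the tray onto its rest, gripped the red knob with 40 N and pulled it up about 17 mm. I slid the carriage about 80 mm to the next hole, lowered the pin, and kept hold of the knob.

**Last checks:**
- **Stoppers:** the scene picture shows all four in the basket. In the top picture, one of them is partly hidden by the arm.
- **Tray:** both pictures show it level.
- **Pin:** the tool is back at the height where it first gripped the knob (0.1186 m against 0.1187 m), with about 8 N pushing up on it. A pin resting on the rail would hold it about 12 mm higher.
- **Lock:** pushing 3 mm each way along the rail met 3 to 6 N, where a free carriage slides with about 1 N. The carriage is therefore held in the hole.
- **Grip:** the jaws stand about 28 mm open on the 30 mm knob, and the arm was at rest.

**Disagreements:** all were small. Tool position readings scattered by 1 to 2 mm. The handle pushed back with up to about 15 N during tipping, because my arc radius was slightly too short. In the last picture the knob sat about 2 pixels from where I predicted, against 1 to 2 pixels at the start.

I did not measure the bystanders' positions again. The arm met no sideways resistance on the way to the tray.

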